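# Shut and pin the gate of the drilling jig

## Robot

A 6-joint arm with a two-finger parallel gripper is mounted at the origin on a cart in front of the work surface, level with it; the furniture and walls round the work are solid. World frame = base frame: x ahead of the robot, y to its left, z up, the work surface at z = 0. Lengths are in m, angles in degrees, forces in N, time in s.
With the tool pointing down it reaches from about 0.25 to 0.8 m from the base axis. Payload 8.5 kg.
Tool frame: the origin (TCP) lies between the finger pads; the fingertips stand tip_extent ahead of it and the grasp point (between the pads) lies 5 mm behind it (tip_extent is the distance from the TCP to the fingertips, in m); z points along the fingers, y is the line along which they close (so a half turn about z gives the same grasp; the last joint's range is limited). The gripper opens to 85 mm and grips with 20 to 120 N. Pads are 22 mm wide; open, the fingers measure 114 mm over their backs; the gripper's body (76 mm by 85 mm) begins 54 mm behind the grasp point. The pads swing forward as they close: fully open they stand 13 mm farther back than shut.
Start: joints at [75.057, 13.648, -0.773, 75.585, 0, 90], TCP at [0.135, 0.507, 0.245] pointing down, gripper open.
Joint ranges: [-152.45, 152.45], [-59.26, 108.67], [-65.41, 83.53], [-104.44, 129.93], [-82.83, 76.93], [-180, 180]. Speed limits (degrees/s): [127.2, 127.2, 159.86, 180, 180, 180].

## Interface

Orientations are given as [roll, pitch, yaw] about the fixed x, y, z axes, in that order (R = Rz(yaw) Ry(pitch) Rx(roll)).
In Python, from bench import * gives the robot as it stands.
- The arm moves only by the tool apply_moves, never from a script. Its argument "motion" is a list of rows, each an object with "linear": the shift along the tool's x, y, z in cm, a list of three; "roll": the turn about the tool's z in rad. In form: [{"linear": [dx, dy, dz], "roll": roll}, ...]. A call has 1 to 8 rows; each row shifts and turns the commanded pose from where the row before left it, along the tool's axes as they then stand; what a row does not reach is not made up. A row lasts 1/8 s, in which the tool goes at most 62.5 mm and 10.7 degrees, less where a joint would pass 70% of its speed; a pose out of reach is approached as far as the arm can. A call with a gripper value outside its range is refused whole. "hand" is the closure, from -1 (fully open) to 1 (shut), set as the call begins (left out, the last holds). The fingers move at their own pace and stop on an object; "force" is the grip in N (left out, the last holds). Time passes only in rows, so rows that do not move let the fingers close. It gives the time, the measured TCP pose, the force, the opening and the grip force at its end, in the units of the state.
- get_state(): the state, without advancing time (a new reading comes with each control period).
- snapshot(name): name is "scene" or "top"; returns the picture (400x640x3 uint8, blue, green, red); there is no depth.
- camera_model(name): a dict with "fx", "fy", "cx", "cy" (pixels), "dist_coeffs" ([k1, k2, p1, p2, k3] as OpenCV has them; the pictures are not rectified), "R" (3x3) and "t" (3): a world point X has camera coordinates R X + t. Camera axes: x right, y down, z forward; pixel columns grow to the right and rows downward; lengths in m; the calibration is good to about 2 mm. A picture is of the moment at which its call begins. camera_model takes no time and is no camera call.
- close_job(): hands the job in; it is judged then, once.
The state is a dict: "time_s": time; "joint_positions": joint angles; "joint_vel": joint speeds; "effort": joint torques, N m; "position": TCP position; "eef_rot": TCP orientation; "wrist_force": force on the tool from outside, world axes, zero at the start; "moment": the same for the moment, N m; "opening": finger opening in m; "grasp_force": force on a finger pad.
Only numpy, scipy, OpenCV 4.12 (cv2) and the standard library are available. Lean on these libraries where they do the work, as an engineer would, in place of code of your own. Each camera call takes 0.05 s, during which the arm holds its last target. There are 200 camera calls.

## Task

Get the drilling jig ready for the next hole: swing its gate shut by the wooden handle until it stops between the ears of the bracket, then press in the button of the ball-lock pin that is parked in the bracket and push the pin down through the lined-up holes until its collar sits on the bracket. Let the button come back up so that the balls lock the pin underneath. Leave the block lying in its nest and do not knock over or push away the spare blocks behind the jig.

Things in the scene. Friction and masses are not known exactly. Their poses are not given: they have to be found in the camera images.
- jig: drilling jig fixed to the bench: plywood base 110 x 310 x 18 mm, dark steel bracket at its +y end, pivot pillar at the other, nest of low dark strips between. Origin: centre of the base's underside; x to the side of the bracket's column, away from the robot, y along the base, z up. At x = 0: pivot axis y = -105 mm, nest y = -40, pin hole y = +105.
- bracket_hole (a point): mouth of the upright 22 mm hole in the bracket's top, 106 mm above the bench. Three level ears, 46 x 46 mm, on a column on the +x side (the gate's stop): lower ear 40 to 54 mm above the bench, gap for the gate 54 to 74, middle ear 74 to 84, slot 84 to 94 where the pin's balls are parked, top ear 94 to 106; open below the lower ear.
- gate (a joint): gate: flat steel bar 44 mm wide, 16 thick, about 300 long, swinging level on the pillar, underside 56 and top 72 mm above the bench; a 23 mm hole lies 210 mm from the pivot. rad: 0 shut (firm stop at the column, its hole under the pin), growing as the free end swings to the jig's -x side (anticlockwise from above), at most 1.25. Stays where left; about 2 N at the handle moves it.
- gate_pivot (a point): point on the gate's upright pivot axis, at the gate's top face (72 mm above the bench)
- gate_handle (a point): centre of the top of the gate's upright round wooden handle: 23 mm in diameter, from 72 to 122 mm above the bench, 110 mm from the pivot axis on the line to the gate's hole, 100 mm short of the hole. Push its side to swing the gate.
- lock_pin: steel ball-lock pin, upright and loose in the bracket: shank 20 x 85 mm with 8 mm conical nose, 4 balls 72 mm below the collar; dark collar 36 mm wide, 24 high, with a 64 mm T-bar. Origin: centre of the collar's underside, z up. Starts parked 54 mm above home, leaning up to 4 degrees, balls in the slot: it goes down only while the button is pressed. Home: collar rests on the bracket's top. 0.3 kg.
- pin_button (a joint): travel of the pin's button in m: 0 up (balls out, locked), 0.008 fully in (balls drawn in). Its spring gives 3 N at the start, 7 N fully in. A straight push down on the button first presses it in, then carries the pin down for a few N more until the collar stops it; let go, the button rises and the balls stand out under the lower ear.
- button_top (a point): centre of the top face of the pin's mushroom button, 24 mm in diameter: 38 mm above the collar's underside when up, 30 mm when pressed, so it is always proud of the collar
- block_work: tapered hardwood block 28 x 50 x 64 mm, lying loose on its broad face in the jig's nest, slightly sloping because of its taper, at most 50 mm above the bench, clear under the gate. Origin: centre of its 28 x 50 mm foot end; its z runs along its 64 mm length to the robot's side, its x points up.
- block_a: one of three spare tapered blocks, 28 x 50 x 63 mm, standing on the bench behind the jig; origin: centre of its underside; leave alone
- block_b: the second spare block, likewise; leave alone
- block_c: the third spare block, likewise; leave alone

How it is judged (in metres and radians):
On the way, in this order (a step that is already met when the one before it is completed fails the run):
1. the gate is swung shut while the pin is still parked (value of joint gate below 0.03 rad and z of lock_pin in the frame of jig above 0.15 m), for 0.2 s.
2. with the gate shut, the pin's button is pressed in (value of joint gate below 0.03 rad and value of joint pin_button above 0.004 m).
At the end, for the whole second after the job is handed in: The gate is shut (within 0.03 rad); the pin is through the bracket and gate, upright, with its collar within 3 mm of the bracket's top face; its button is back up (within 2 mm), so the balls are out under the lower ear; it is at rest; the block still lies in its nest (value of joint gate below 0.03 rad and z of lock_pin in the frame of jig below 0.109 m and horizontal distance between lock_pin and bracket_hole below 0.005 m and angle between lock_pin's own z axis and vertical below 0.08 rad and value of joint pin_button below 0.002 m and linear speed of lock_pin below 0.02 m/s and angle between block_work's own x axis and vertical below 0.25 rad and z of block_work in the frame of jig below 0.038 m); the robot touches nothing.
It fails at once if the block is tipped or lifted out of its nest (angle between block_work's own x axis and vertical above 0.35 rad or distance of block_work from where it was at the start of the episode above 0.03 m).
It fails at once if a spare block is knocked over or pushed more than 40 mm (distance of any of block_a, block_b, block_c from where it was at the start of the episode above 0.04 m or angle between any of block_a, block_b, block_c's own z axis and vertical above 0.5 rad).
It also fails if it takes over 40 s, if anything falls off the work surface, if the arm or the gripper's body presses on something with over 40 N, if the wrist force passes 120 N, or if a joint passes its speed limit or range.

## Working session

There is one attempt and no reset: what is moved stays moved. The work goes in short steps, Python scripts to look and compute and a tool call to move; the robot and the scene stay as the last step left them, time stands still between calls to the robot, and variables do not carry over. Pictures are saved under pics/ and viewed, at most 10 in all, crops included, and the job is handed in when it is done.

Besides the shell and the picture viewer there is one more tool, called after "Emit:" by a JSON object that holds its "op" and its "data". apply_moves: Moves the arm, as the interface text tells. Its arguments: {"type":"object","properties":{"motion":{"type":"array"},"hand":{"type":"number"},"force":{"type":"number"}},"required":["motion"]}

```bash
mkdir -p pics; python3 - <<'E'
from bench import *
import cv2
for n in("scene","top"):
    cv2.imwrite(f"pics/{n}0.png",snapshot(n)); c=camera_model(n); print(n,c)
print(get_state())
E
```

```text
scene {'fx': 446.23360023493984, 'fy': 446.23360023493984, 'cx': 328.6879907464801, 'cy': 208.6261188235457, 'dist_coeffs': array([-0.06054358,  0.        ,  0.        ,  0.        ,  0.        ]), 'R': array([[ 0.74600949, -0.66592988,  0.00268965],
       [-0.52220784, -0.58750132, -0.61817567],
       [ 0.41324182,  0.45976036, -0.78603537]]), 't': array([-0.42256922,  0.37609174,  0.73328486])}
top {'fx': 441.51567604259515, 'fy': 441.51567604259515, 'cx': 321.85984183540864, 'cy': 198.27911232925885, 'dist_coeffs': array([-0.01293523,  0.        ,  0.        ,  0.        ,  0.        ]), 'R': array([[-0.20146084, -0.97948767, -0.00417539],
       [-0.95632301,  0.19761453, -0.21539451],
       [ 0.21180139, -0.03940053, -0.97651819]]), 't': array([0.11103313, 0.57242491, 0.94882647])}
{'time_s': 0.1, 'joint_positions': array([ 7.50601035e+01,  1.36770144e+01, -8.10023821e-01,  7.55849996e+01,
        7.88303346e-04,  8.99996217e+01]), 'joint_vel': array([-0.00649776, -0.00412551,  0.09524236, -0.10071146, -0.0096812 ,
       -0.00347642]), 'effort': array([ 1.47280211e-03, -5.39719033e+01,  3.46999490e+01,  1.33859107e-02,
        1.63460004e-04,  2.48256379e-05]), 'position': array([0.13525556, 0.50692266, 0.24476073]), 'eef_rot': array([-1.79927962e+02, -7.88778361e-04,  1.65060481e+02]), 'wrist_force': array([ 0.14217304, -0.82831786,  0.05223727]), 'moment': array([0.01601896, 0.01215709, 0.01835463]), 'grasp_force': 0.0, 'opening': 0.08507681207408395}
```

View pics/scene0.png

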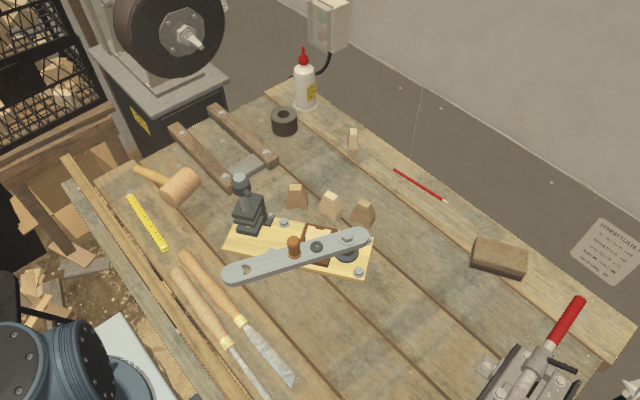

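View pics/top0.png

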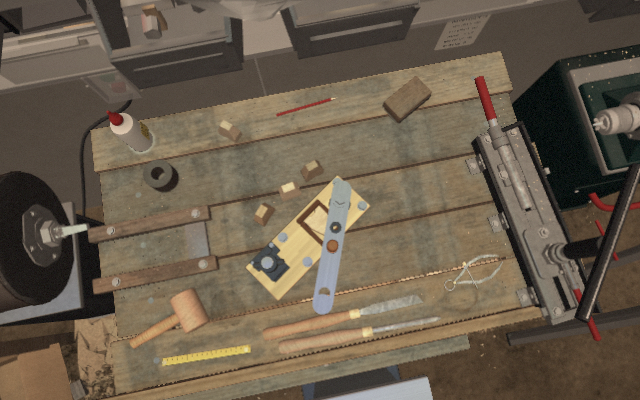

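```bash
python3 - <<'E'
import cv2
a=cv2.imread("pics/scene0.png")[165:290,215:385]; cv2.imwrite("pics/sc.png",cv2.resize(a,None,fx=4.5,fy=4.5,interpolation=2))
a=cv2.imread("pics/top0.png")[170:320,235:385]; cv2.imwrite("pics/tc.png",cv2.resize(a,None,fx=4,fy=4,interpolation=2))
E
```

```text
(no output)
```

View pics/sc.png

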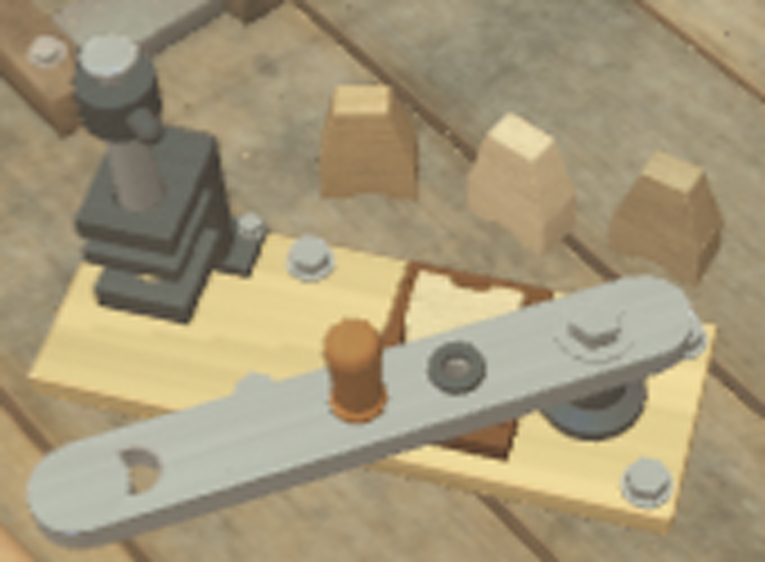

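View pics/tc.png

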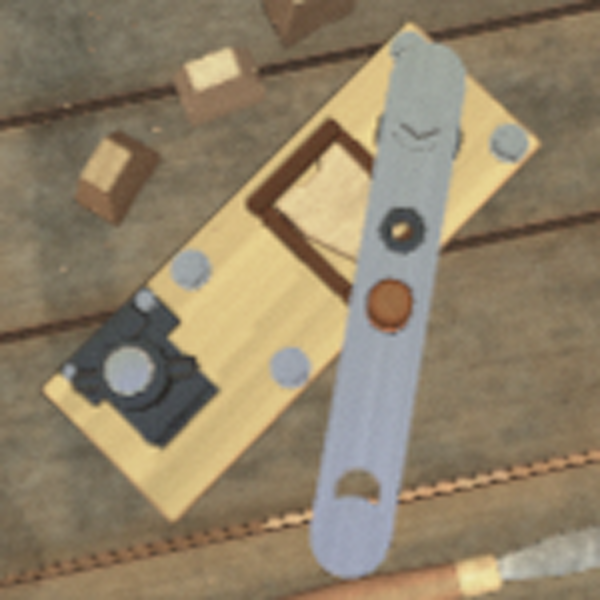

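```bash
cat > h.py <<'E'
import numpy as np, cv2
from scipy.optimize import least_squares
from bench import *
C={n:camera_model(n) for n in("scene","top")}
def proj(n,X):
    c=C[n];K=np.array([[c['fx'],0,c['cx']],[0,c['fy'],c['cy']],[0,0,1]])
    return cv2.projectPoints(np.atleast_2d(X).astype(float),cv2.Rodrigues(c['R'])[0],c['t'],K,c['dist_coeffs'])[0][:,0]
def jig2w(p,P):
    c,s=np.cos(p[2]),np.sin(p[2]);P=np.atleast_2d(P).astype(float)
    return np.c_[p[0]+c*P[:,0]-s*P[:,1],p[1]+s*P[:,0]+c*P[:,1],P[:,2]]
def gate(q,r,z): return [-r*np.sin(q),-.105+r*np.cos(q),z]
E
cat > fit.py <<'E'
from h import *
sc=lambda u,v:np.array([215+u/4.5-.39,165+v/4.5-.39]); tc=lambda u,v:np.array([235+u/4-.375,170+v/4-.375])
def res(p):
    q=p[3]; b=[p[4],p[5],.198]
    L=[("scene",[-.055,.155,.018],sc(30,377)),("scene",[-.055,-.155,.018],sc(670,518)),("scene",[.055,-.155,.018],sc(717,328)),
    ("top",[.055,.155,.018],tc(42,388)),("top",[-.055,.155,.018],tc(175,520)),("top",[-.055,-.155,.018],tc(540,145)),("top",[.055,-.155,.018],tc(410,22)),
    ("top",gate(q,.11,.122),tc(391,302)),("scene",gate(q,.11,.122),sc(353,335)),("top",gate(q,.21,.072),tc(358,489)),("scene",gate(q,.21,.072),sc(140,470)),
    ("top",b,tc(130,370)),("scene",b,sc(109,55))]
    return np.concatenate([proj(n,jig2w(p,X))[0]-m for n,X,m in L])
s=least_squares(res,[.45,.15,.7,.5,0,.105],loss="soft_l1"); p=s.x
print(p.round(4),np.degrees(p[2]).round(2)); print(s.fun.reshape(-1,2).round(1))
for k,X in dict(hole=[0,.105,.106],button=[p[4],p[5],.198],piv=[0,-.105,.072],hd=gate(p[3],.11,.122),hd0=gate(0,.11,.122)).items(): print(k,jig2w(p,X).round(4))
np.save("p.npy",p)
E
python3 fit.py
```

```text
[ 5.133e-01  4.020e-02  5.972e-01  5.947e-01 -4.000e-04  1.047e-01] 34.22
[[-1.4  0.6]
 [ 0.4  1.1]
 [-0.  -0.5]
 [-0.6 -0.7]
 [-0.5  0.2]
 [ 0.7 -1.6]
 [-0.1 -1.8]
 [-0.2 -1.6]
 [-0.7  1.1]
 [-0.3 -0.4]
 [-1.9  0.7]
 [-0.1 -1. ]
 [-0.7  0.6]]
hole [[0.4543 0.127  0.106 ]]
button [[0.4541 0.1265 0.198 ]]
piv [[ 0.5724 -0.0466  0.072 ]]
hd [[ 0.4702 -0.0059  0.122 ]]
hd0 [[0.5105 0.0443 0.122 ]]
```

```bash
python3 - <<'E'
import bench; print([n for n in dir(bench) if not n.startswith('_')]); print(getattr(bench,'tip_extent',None))
E
```

```text
['Unreachable', 'camera_model', 'close_job', 'get_state', 'snapshot', 'tip_extent']
0.014
```

Emit:
{"op": "apply_moves", "data": {"motion": [{"linear":[0,0,0],"roll":0.142},{"linear":[0,0,0],"roll":0.142},{"linear":[0,0,0],"roll":0.142},{"linear":[0,0,0],"roll":0.142},{"linear":[0,0,0],"roll":0.143},{"linear":[0,0,0],"roll":0}], "hand": 1}}

```text
time_s: 0.85
position: [0.1353, 0.507, 0.245]
eef_rot: [-180.0, 0.0, 124.4]
wrist_force: [-0.2, -0.8, -0.2]
opening: 0.0002
grasp_force: 0.0
```

```bash
cat > w.py <<'E'
from h import *
p=np.load("p.npy"); s=get_state(); c,n=np.cos(p[2]),np.sin(p[2])
d=s['position'][:2]-p[:2]; print("tcp in jig mm",1e3*(c*d[0]+n*d[1]),1e3*(-n*d[0]+c*d[1]),1e3*s['position'][2])
print({k:np.round(s[k],3) for k in('time_s','eef_rot','wrist_force','joint_positions','opening')})
E
python3 w.py
```

```text
tcp in jig mm -50.03428861906417 598.5913179242511 244.96560458290702
{'time_s': np.float64(0.85), 'eef_rot': array([-1.79965e+02,  2.90000e-02,  1.24373e+02]), 'wrist_force': array([-0.244, -0.772, -0.205]), 'joint_positions': array([ 7.50570e+01,  1.36660e+01, -7.95000e-01,  7.55850e+01,
        1.00000e-03,  1.30683e+02]), 'opening': np.float64(0.0)}
```

Emit:
{"op": "apply_moves", "data": {"motion": [{"linear":[-4,-0.4,0]},{"linear":[-4,-0.4,0]},{"linear":[-4,-0.4,0]},{"linear":[-4,-0.4,0]},{"linear":[-4,-0.4,0]},{"linear":[-4,-0.4,0]},{"linear":[-4,-0.4,0]},{"linear":[-4,-0.4,0]}]}}

```text
validation failed for argument at $.mo...
```

Emit:
{"op": "apply_moves", "data": {"motion": [{"linear":[-4,-0.4,0]},{"linear":[-4,-0.4,0]},{"linear":[-4,-0.4,0]},{"linear":[-4,-0.4,0]},{"linear":[-4,-0.4,0]},{"linear":[-4,-0.5,0]},{"linear":[-4,-0.5,0]},{"linear":[0,0,0]}]}}

```text
validation failed for argument at $.mo...
```

```bash
python3 w.py
```

```text
tcp in jig mm -50.03428861906417 598.5913179242511 244.96560458290702
{'time_s': np.float64(0.85), 'eef_rot': array([-1.79965e+02,  2.90000e-02,  1.24373e+02]), 'wrist_force': array([-0.244, -0.772, -0.205]), 'joint_positions': array([ 7.50570e+01,  1.36660e+01, -7.95000e-01,  7.55850e+01,
        1.00000e-03,  1.30683e+02]), 'opening': np.float64(0.0)}
```

Roll is required in each row.

Emit:
{"op": "apply_moves", "data": {"motion": [{"linear":[-4,-0.4,0],"roll":0},{"linear":[-4,-0.4,0],"roll":0},{"linear":[-4,-0.4,0],"roll":0},{"linear":[-4,-0.4,0],"roll":0},{"linear":[-4,-0.4,0],"roll":0},{"linear":[-4,-0.4,0],"roll":0},{"linear":[-4,-0.4,0],"roll":0},{"linear":[-4,-0.4,0],"roll":0}]}}

```text
time_s: 1.85
position: [0.2897, 0.2237, 0.2453]
eef_rot: [180.0, 0.0, 124.6]
wrist_force: [0.8, 0.5, -0.4]
opening: 0.0002
grasp_force: 0.0
```

Emit:
{"op": "apply_moves", "data": {"motion": [{"linear":[-4,-0.4,0],"roll":0},{"linear":[-4,-0.4,0],"roll":0},{"linear":[-4,-0.4,0],"roll":0},{"linear":[-4,-0.4,0],"roll":0},{"linear":[-4,-0.4,0],"roll":0},{"linear":[-4,-0.5,0],"roll":0},{"linear":[-4,-0.5,0],"roll":0},{"linear":[0,0,0],"roll":0}]}}

```text
time_s: 2.85
position: [0.4233, -0.0252, 0.245]
eef_rot: [-180.0, 0.0, 124.3]
wrist_force: [-0.0, -0.3, -0.4]
opening: -0.0001
grasp_force: 0.0
```

```bash
python3 w.py
```

```text
tcp in jig mm -111.226603871138 -3.426087827037648 244.989224158056
{'time_s': np.float64(2.85), 'eef_rot': array([-1.79974e+02,  9.00000e-03,  1.24332e+02]), 'wrist_force': array([-0.002, -0.256, -0.354]), 'joint_positions': array([-3.3890e+00,  3.7470e+00, -1.2920e+01,  7.3348e+01, -2.3000e-02,
        5.2279e+01]), 'opening': np.float64(-0.0)}
```

Emit:
{"op": "apply_moves", "data": {"motion": [{"linear":[-0.2,0,3],"roll":0},{"linear":[-0.2,0,3],"roll":0},{"linear":[-0.2,0,3],"roll":0},{"linear":[-0.2,0,3],"roll":0},{"linear":[-0.2,0,2.5],"roll":0},{"linear":[0,0,0],"roll":0},{"linear":[0,1.5,0],"roll":0},{"linear":[0,0,0],"roll":0}]}}

```text
time_s: 3.85
position: [0.4425, -0.0224, 0.1015]
eef_rot: [179.9, 0.1, 124.4]
wrist_force: [-0.3, -0.7, 0.4]
opening: 0.0001
grasp_force: 0.0
```

```bash
python3 w.py; python3 -c "
from h import *
cv2.imwrite('pics/s1.png',cv2.resize(snapshot('scene')[130:300,190:400],None,fx=3.5,fy=3.5))"
```

```text
tcp in jig mm -93.72724292408537 -11.921581199236226 101.49760295706515
{'time_s': np.float64(3.85), 'eef_rot': array([1.79868e+02, 9.40000e-02, 1.24410e+02]), 'wrist_force': array([-0.254, -0.745,  0.394]), 'joint_positions': array([-2.8970e+00,  1.1432e+01, -2.6362e+01,  5.2043e+01,  5.0000e-03,
        5.2693e+01]), 'opening': np.float64(0.0)}
```

View pics/s1.png

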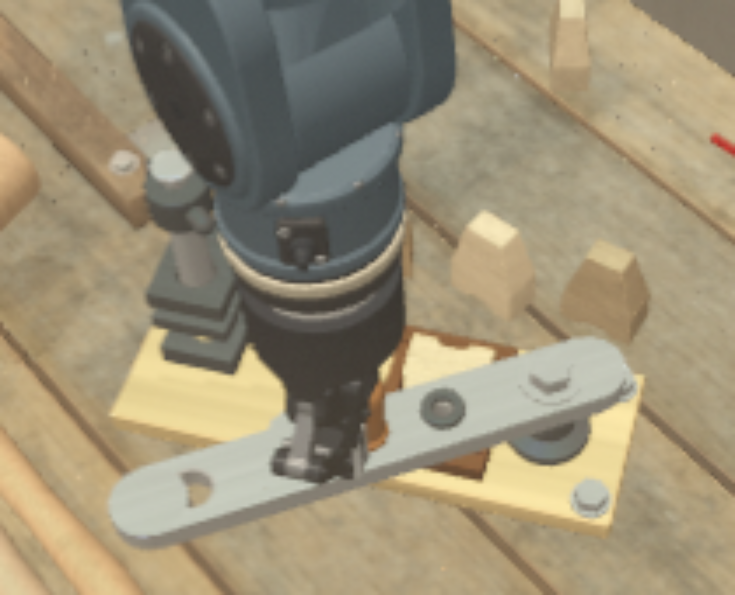

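Emit:
{"op": "apply_moves", "data": {"motion": [{"linear":[0,0.8,0],"roll":0},{"linear":[0.4,0.8,0],"roll":0},{"linear":[0.4,0.8,0],"roll":0},{"linear":[0.3,0.8,0],"roll":0},{"linear":[0.3,0.8,0],"roll":0},{"linear":[0.2,0.8,0],"roll":0},{"linear":[0.1,0.5,0],"roll":0},{"linear":[0,0,0],"roll":0}]}}

```text
time_s: 4.9
position: [0.4756, 0.0211, 0.1005]
eef_rot: [179.9, 0.0, 124.3]
wrist_force: [0.4, 0.0, -1.0]
opening: -0.0001
grasp_force: 0.0
```

Emit:
{"op": "apply_moves", "data": {"motion": [{"linear":[0,0.4,0],"roll":0},{"linear":[0,0.4,0],"roll":0},{"linear":[0,0.3,0],"roll":0},{"linear":[0,0,0],"roll":0}]}}

```text
time_s: 5.4
position: [0.4843, 0.0271, 0.1004]
eef_rot: [180.0, 0.0, 124.3]
wrist_force: [-0.1, -0.7, 0.2]
opening: 0.0002
grasp_force: 0.0
```

```bash
python3 w.py
```

```text
tcp in jig mm -31.305403068751534 5.483592066836939 100.41224170044521
{'time_s': np.float64(5.4), 'eef_rot': array([1.79962e+02, 3.00000e-02, 1.24326e+02]), 'wrist_force': array([-0.055, -0.656,  0.235]), 'joint_positions': array([ 3.2100e+00,  1.5310e+01, -2.1122e+01,  5.3521e+01, -6.0000e-03,
        5.8884e+01]), 'opening': np.float64(0.0)}
```

Emit:
{"op": "apply_moves", "data": {"motion": [{"linear":[0,0.3,0],"roll":0},{"linear":[0,0.3,0],"roll":0},{"linear":[0,0,0],"roll":0}]}}

```text
time_s: 5.78
position: [0.4881, 0.0302, 0.1002]
eef_rot: [-179.9, 0.0, 124.3]
wrist_force: [-5.3, -2.4, 2.2]
opening: -0.0004
grasp_force: 2.4
```

```bash
python3 w.py; python3 -c "
from h import *
cv2.imwrite('pics/s2.png',cv2.resize(snapshot('scene')[130:300,190:400],None,fx=3.5,fy=3.5))"
```

```text
tcp in jig mm -26.4919206310908 5.864380785473399 100.24185919274208
{'time_s': np.float64(5.775), 'eef_rot': array([-1.79907e+02,  1.00000e-03,  1.24309e+02]), 'wrist_force': array([-5.28 , -2.366,  2.22 ]), 'joint_positions': array([ 3.5640e+00,  1.5750e+01, -2.0509e+01,  5.3820e+01, -4.9000e-02,
        5.9255e+01]), 'opening': np.float64(-0.0)}
```

View pics/s2.png

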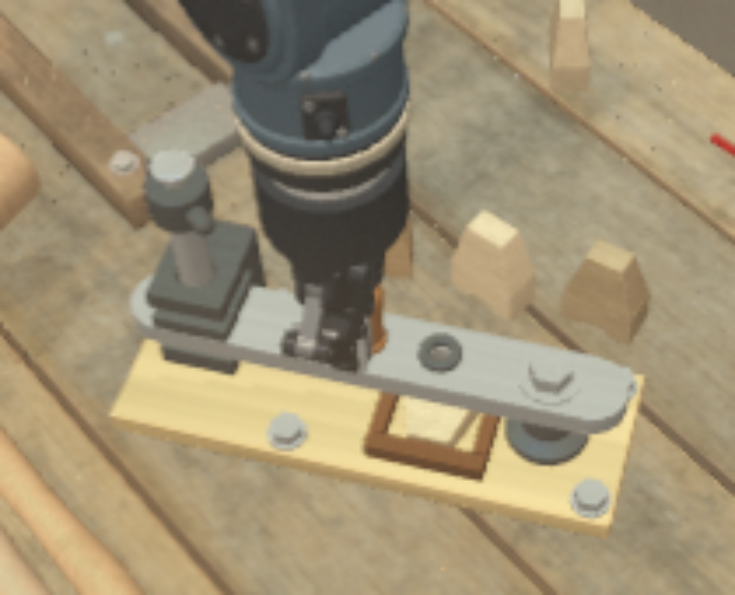

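Emit:
{"op": "apply_moves", "data": {"motion": [{"linear":[0,0.2,0],"roll":0},{"linear":[0,0.2,0],"roll":0},{"linear":[0,0,0],"roll":0},{"linear":[0,0,0],"roll":0}]}}

```text
time_s: 6.32
position: [0.4883, 0.0304, 0.1001]
eef_rot: [-179.5, 0.0, 124.2]
wrist_force: [-17.4, -14.7, 14.0]
opening: 0.0002
grasp_force: 11.2
```

```bash
python3 w.py
```

```text
tcp in jig mm -26.226942170792995 5.989495402690318 100.13560478079896
{'time_s': np.float64(6.325), 'eef_rot': array([-1.79538e+02,  2.90000e-02,  1.24230e+02]), 'wrist_force': array([-17.413, -14.655,  14.   ]), 'joint_positions': array([  3.718,  15.973, -20.202,  54.208,  -0.259,  59.489]), 'opening': np.float64(0.0)}
```

Emit:
{"op": "apply_moves", "data": {"motion": [{"linear":[0,-0.4,0],"roll":0},{"linear":[0,-1,0],"roll":0},{"linear":[0,-1,0],"roll":0},{"linear":[0,0,-3],"roll":0},{"linear":[0,0,-4],"roll":0},{"linear":[0,0,-4],"roll":0},{"linear":[0,0,-4],"roll":0},{"linear":[0,0,0],"roll":0}]}}

```text
time_s: 7.32
position: [0.4735, 0.019, 0.2531]
eef_rot: [179.7, 0.2, 124.3]
wrist_force: [-0.1, 0.2, -0.2]
opening: -0.0003
grasp_force: 0.0
```

Emit:
{"op": "apply_moves", "data": {"motion": [{"linear":[2,0,0],"roll":0},{"linear":[2,1,0],"roll":0},{"linear":[2,1,0],"roll":0},{"linear":[2,1,0],"roll":0},{"linear":[2,1,0],"roll":0},{"linear":[0,0,0],"roll":0},{"linear":[0,0,0],"roll":0}]}}

```text
time_s: 8.2
position: [0.4481, 0.1242, 0.2496]
eef_rot: [-179.9, -0.0, 124.4]
wrist_force: [-0.4, 0.1, -0.5]
opening: 0.0004
grasp_force: 0.0
```

```bash
python3 w.py
```

```text
tcp in jig mm -6.715556466790888 106.146571705714 249.63742945973578
{'time_s': np.float64(8.2), 'eef_rot': array([-1.7992e+02, -1.4000e-02,  1.2436e+02]), 'wrist_force': array([-0.448,  0.069, -0.469]), 'joint_positions': array([ 1.5500e+01,  7.7260e+00, -7.6680e+00,  7.4687e+01, -1.2000e-02,
        7.1139e+01]), 'opening': np.float64(0.0)}
```

Emit:
{"op": "apply_moves", "data": {"motion": [{"linear":[-0.15,0.65,0],"roll":0},{"linear":[0,0,1.5],"roll":0},{"linear":[0,0,1.5],"roll":0},{"linear":[0,0,0],"roll":0}]}}

```text
time_s: 8.7
position: [0.4542, 0.1261, 0.2186]
eef_rot: [-179.8, -0.0, 124.3]
wrist_force: [0.1, -0.4, 0.4]
opening: 0.0003
grasp_force: 0.0
```

```bash
python3 w.py; python3 -c "
from h import *
a=cv2.resize(snapshot('scene')[130:300,190:400],None,fx=3.5,fy=3.5)
cv2.imwrite('pics/s3.png',a)"
```

```text
tcp in jig mm -0.544733284964495 104.29387494463965 218.6364280081451
{'time_s': np.float64(8.7), 'eef_rot': array([-1.79837e+02, -4.90000e-02,  1.24284e+02]), 'wrist_force': array([ 0.094, -0.404,  0.432]), 'joint_positions': array([ 1.5524e+01,  9.1710e+00, -1.0519e+01,  7.0481e+01, -6.0000e-03,
        7.1239e+01]), 'opening': np.float64(0.0)}
```

View pics/s3.png

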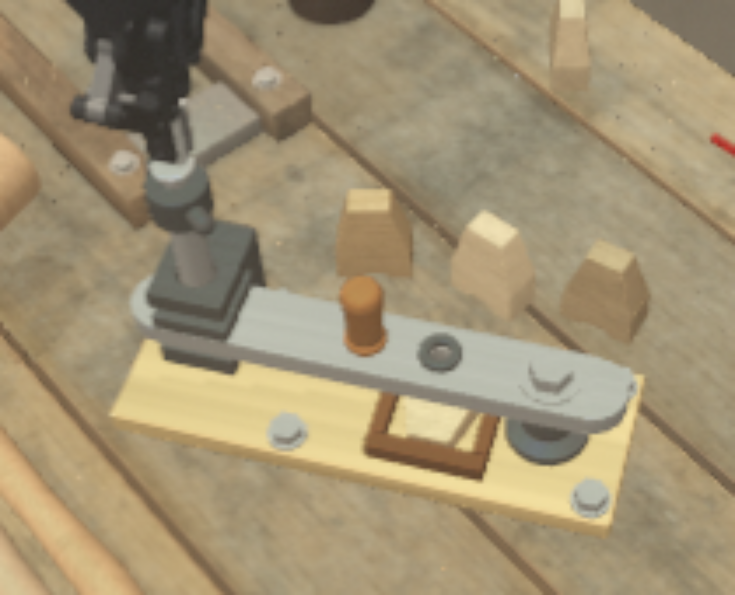

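Emit:
{"op": "apply_moves", "data": {"motion": [{"linear":[0,0,0.5],"roll":0},{"linear":[0,0,0.5],"roll":0},{"linear":[0,0,0.5],"roll":0},{"linear":[0,0,0],"roll":0}]}}

```text
time_s: 9.25
position: [0.4551, 0.1267, 0.2052]
eef_rot: [180.0, 0.0, 124.3]
wrist_force: [0.7, -0.2, 0.6]
opening: -0.0003
grasp_force: 0.0
```

Emit:
{"op": "apply_moves", "data": {"motion": [{"linear":[0,0,0.5],"roll":0},{"linear":[0,0,0.5],"roll":0},{"linear":[0,0,0.5],"roll":0},{"linear":[0,0,0],"roll":0}]}}

```text
time_s: 9.75
position: [0.4547, 0.1266, 0.1897]
eef_rot: [-179.9, -0.0, 124.3]
wrist_force: [-0.4, -0.6, -0.8]
opening: 0.0
grasp_force: 0.0
```

```bash
python3 -c "
from h import *
a=cv2.resize(snapshot('scene')[150:250,200:280],None,fx=6,fy=6,interpolation=2)
b=cv2.resize(snapshot('top')[200:300,260:340],None,fx=6,fy=6,interpolation=2)
cv2.imwrite('pics/s4.png',cv2.resize(np.hstack([a,b]),(800,500)))
s=get_state();print(s['position'],proj('scene',s['position']+[0,0,-.014]),proj('top',s['position']+[0,0,-.014]),proj('scene',[.4541,.1265,.198]))"
```

```text
[0.45500243 0.1266688  0.19022394] [[240.30179859 184.88018209]] [[268.25958257 261.50314951]] [[238.16685437 177.41347982]]
```

View pics/s4.png

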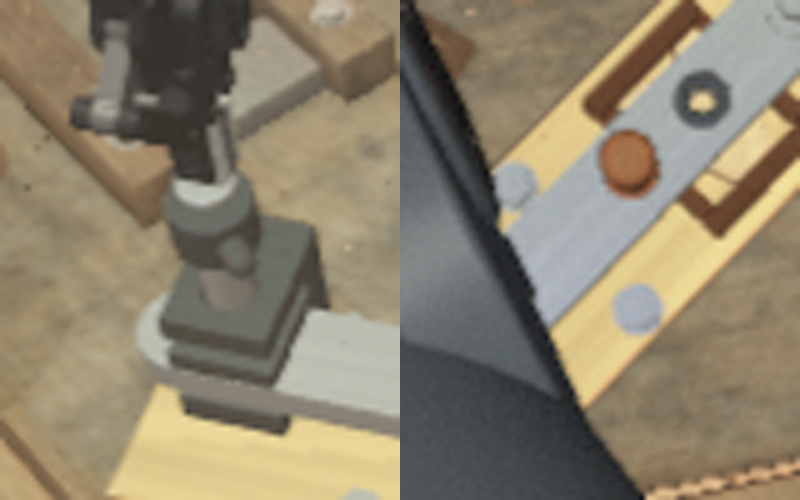

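Emit:
{"op": "apply_moves", "data": {"motion": [{"linear":[0,0,0.5],"roll":0},{"linear":[0,0,0.5],"roll":0},{"linear":[0,0,0.5],"roll":0},{"linear":[0,0,0.5],"roll":0},{"linear":[0,0,0],"roll":0}]}}

```text
time_s: 10.48
position: [0.4547, 0.1266, 0.1698]
eef_rot: [-179.9, -0.0, 124.3]
wrist_force: [-1.2, -0.0, 0.7]
opening: 0.0003
grasp_force: 0.0
```

Emit:
{"op": "apply_moves", "data": {"motion": [{"linear":[0,0,0.5],"roll":0},{"linear":[0,0,0.5],"roll":0},{"linear":[0,0,0.4],"roll":0},{"linear":[0,0,0],"roll":0}]}}

```text
time_s: 10.98
position: [0.4553, 0.1268, 0.1563]
eef_rot: [180.0, 0.0, 124.3]
wrist_force: [0.9, 0.7, 4.3]
opening: 0.0001
grasp_force: 1.8
```

Emit:
{"op": "apply_moves", "data": {"motion": [{"linear":[0,0,0.3],"roll":0},{"linear":[0,0,0.3],"roll":0},{"linear":[0,0,0],"roll":0}]}}

```text
time_s: 11.35
position: [0.4554, 0.1269, 0.1505]
eef_rot: [180.0, 0.0, 124.3]
wrist_force: [-0.4, 0.2, 7.1]
opening: -0.0003
grasp_force: 3.3
```

Emit:
{"op": "apply_moves", "data": {"motion": [{"linear":[0,0,0.2],"roll":0},{"linear":[0,0,0.2],"roll":0},{"linear":[0,0,0],"roll":0}]}}

```text
time_s: 11.72
position: [0.4556, 0.1269, 0.1496]
eef_rot: [179.8, 0.1, 124.3]
wrist_force: [-10.3, -2.4, 40.0]
opening: 0.0001
grasp_force: 20.4
```

Stopped at 0.1356 tip height, which matches the collar seated with the button fully in. Lifting off now.

Emit:
{"op": "apply_moves", "data": {"motion": [{"linear":[0,0,-0.5],"roll":0},{"linear":[0,0,-0.7],"roll":0},{"linear":[0,0,-2],"roll":0},{"linear":[0,0,-4],"roll":0},{"linear":[0,0,-4],"roll":0},{"linear":[0,-4,0],"roll":0},{"linear":[0,-4,0],"roll":0},{"linear":[0,-4,0],"roll":0}]}}

```text
time_s: 12.72
position: [0.3544, 0.0583, 0.2578]
eef_rot: [-179.9, -0.0, 124.3]
wrist_force: [-0.8, -0.8, -0.6]
opening: -0.0
grasp_force: 0.0
```

```bash
python3 -c "
from h import *
a=cv2.resize(snapshot('scene')[165:290,215:385],None,fx=4.5,fy=4.5,interpolation=2)
cv2.imwrite('pics/s5.png',a)
for z in(.136,.144):print(z,(proj('scene',[.4543,.127,z])[0]-[215,165])*4.5)"; python3 w.py
```

```text
0.136 [126.13949936 150.77891169]
0.144 [123.41064971 139.01295764]
tcp in jig mm -125.65157627655677 105.24284678943422 257.7895617355814
{'time_s': np.float64(12.775), 'eef_rot': array([-1.79744e+02, -4.60000e-02,  1.24324e+02]), 'wrist_force': array([-4.374, -0.607,  0.371]), 'joint_positions': array([ 9.2290e+00, -3.2800e+00, -1.8100e+01,  7.5431e+01, -6.7000e-02,
        6.4905e+01]), 'opening': np.float64(0.0)}
```

View pics/s5.png

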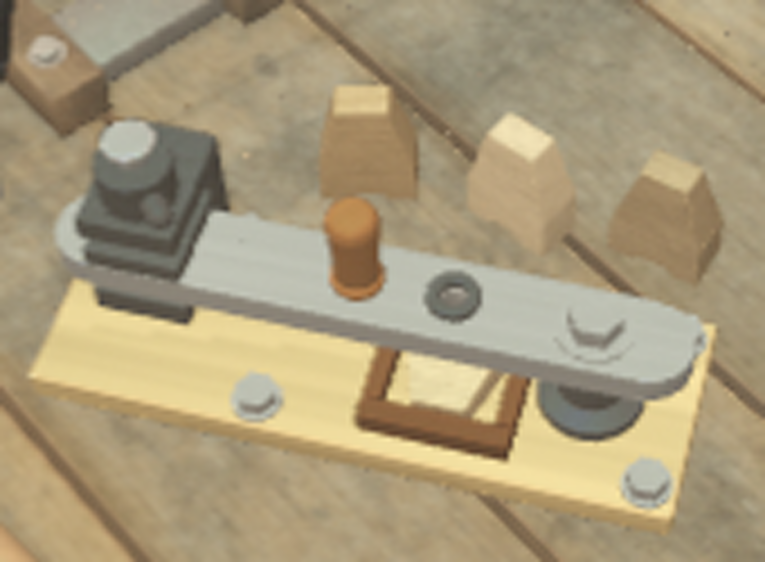

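The collar sits on the bracket and the button top is at about (128,140), where I expect it when it is up. The gate is shut, and the block and spares are where they were.

```bash
python3 -c "
from bench import *
print(close_job())"
```

```text
the job is handed in; nothing more can be done
None
```

The job is handed in, with no verdict shown: in the last picture the gate is shut, the pin's collar sits on the bracket with its button back up, and the block and spare blocks look undisturbed.

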